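# Load the mould plate and shut the sliding guard

### The job

Slide the clear guard of the moulding station all the way open, then lower the loose mould plate by its red grip over the two locating pins until it lies flush on the bed, without dropping it or forcing it down, and let go of it. Then slide the guard fully shut so that its catch snaps home, and leave the other things on the table where they are.

Things in the scene. Friction and masses are not known exactly. Their poses are not given: they have to be found in the camera images.
- station: green moulding station, fixed, 220 (x) by 390 (y) by 116 mm high; origin under its centre. The right part (station y -180 to -10 mm, x -95 to +95 mm) is an open-topped well holding a steel bed (130 by 150 mm, its top face 30 mm above the table) with two brass pins; over the left part, a housing, the open guard parks. Track sides at x = +-108 mm rise to 116 mm
- bed_mid (a point): point on the bed's top face, station (0, -95, 30) mm, midway between the pins if the bed is at mid-slot. The bed is clamped anywhere up to 6 mm either side of it along station x; this shift is not reported: feel or see it. Pins: at 52 mm either side along station y, 14 mm thick, 23 mm tall, the top 5 mm tapering to 8 mm
- guard (a joint): travel of the sliding guard along station +y in m: 0 = fully shut over the well, 0.18 = fully open. A sprung catch resists with about 6 N over the last 13 mm before it snaps shut; elsewhere it slides with 2 N and stays where it is left
- guard_grip (a point): point in the guard's upright orange grip, 135 mm above the table, 13 mm under the grip's top; the grip is a bar 110 mm long along station x, 14 mm thick along station y. The guard, a clear pane in an aluminium frame of 194 by 180 mm, has its upper face 108 mm above the table and slides along station y
- mould: loose blue-anodised aluminium mould plate, 100 (x) by 140 (y) by 15 mm thick, about 0.6 kg; origin at the centre of its underside, z up. Two vertical through holes of 17 mm diameter at y = -52 and +52 mm; the same either way round
- mould_grip (a point): point on the plate's red upright grip, 40 mm above the plate's underside; the grip is a bar 18 mm thick (mould x), 70 mm long (mould y), from 15 to 57 mm above the plate's underside
- bottle_a: squashed clear PET bottle, blue cap, 185 by 77 by 26 mm, lying flat; origin at its underside; leave alone
- bottle_b: squashed green PET bottle, 185 by 77 by 26 mm, lying flat; leave alone
- bottle_c: squashed clear PET bottle, red cap, 185 by 77 by 26 mm, lying flat; leave alone
- can_opener: stainless can opener, 140 by 55 by 26 mm, lying flat; leave alone
There are look-alikes about, which are no part of the job. Of the things that look like the mould, the smaller one is meant.

How it is judged (in metres and radians):
On the way, in this order (a step that is already met when the one before it is completed fails the run):
1. the guard is slid all the way open (within 10 mm) (value of joint guard above 0.17 m), for 0.2 s.
2. the mould plate lies flush on the bed over both pins, released, with the guard still open (z of mould in the frame of station below 0.0325 m and x of mould in the frame of station between -0.01 and 0.01 m and y of mould in the frame of station between -0.1 and -0.09 m and angle between mould's own z axis and vertical below 0.03 rad and contact force between the fingers and mould below 0.3 N and value of joint guard above 0.1 m), for 0.3 s.
At the end, for the whole second after the job is handed in: the guard is shut to within 3 mm and the mould plate rests flush on the bed (origin within 2.5 mm of the bed's top face, tilt under 0.03 rad, within 5 mm of the pins' mid-line along y and 10 mm of mid-slot along x), released and at rest (z of mould in the frame of station below 0.0325 m and x of mould in the frame of station between -0.01 and 0.01 m and y of mould in the frame of station between -0.1 and -0.09 m and angle between mould's own z axis and vertical below 0.03 rad and contact force between the fingers and mould below 0.3 N and value of joint guard below 0.003 m and linear speed of mould below 0.02 m/s); the robot touches nothing.
It fails at once if a loose bystander (bottle or can opener) is moved more than 40 mm (distance of any of bottle_a, bottle_b, bottle_c, can_opener from where it was at the start of the episode above 0.04 m).
It fails at once if the mould plate is dropped or forced on the station with more than 80 N (contact force between mould and station above 80 N).
It also fails if it takes over 72 s, if anything falls off the work surface, if the arm or the gripper's body presses on something with over 40 N, if the wrist force passes 120 N, or if a joint passes its speed limit or range.

### The arm

A 6-joint arm with a two-finger parallel gripper is mounted at the origin on the work surface. World frame = base frame: x ahead of the robot, y to its left, z up, the work surface at z = 0. Lengths are in mm, angles in rad, forces in N, time in s.
With the tool pointing down it reaches from about 275 to 850 mm from the base axis. Payload 5.2 kg.
Tool frame: the origin (TCP) lies between the finger pads; the fingertips stand 11 mm ahead of it and the grasp point (between the pads) lies 8 mm behind it; z points along the fingers, y is the line along which they close (so a half turn about z gives the same grasp; the last joint's range is limited). The gripper opens to 85 mm and grips with 20 to 120 N. Pads are 22 mm wide; open, the fingers measure 114 mm over their backs; the gripper's body (76 mm by 85 mm) begins 54 mm behind the grasp point. The pads swing forward as they close: fully open they stand 13 mm farther back than shut.
Start: joints at [-1.325, 0.259, 1.535, -0, 1.348, -0.203], TCP at [238.657, -495.528, 242.31] pointing down, gripper open.
Joint ranges: [-3.14, 3.14], [-0.91, 2.08], [0.19, 2.58], [-1.22, 4.36], [0.22, 2.71], [-3.12, 3.12]. Speed limits (rad/s): [2.57, 2.57, 3.14, 3.14, 3.14, 3.14].

### API

Orientations are given as a rotation vector (axis times angle).
In Python, from workcell import observe, cams, bot, finder gives the robot as it stands. The module is installed in compiled form; this text tells all that it offers.
- The arm moves only by the tool play_rows, never from a script. Its argument "commands" is one flat list of numbers, 7 for each row, row after row: the shift along the tool's x, y, z in m, then the turn, a rotation vector about the tool's x, y, z in rad, then the closure, from -1 (fully open) to 1 (shut). In form: [dx, dy, dz, wx, wy, wz, jaw, dx, dy, dz, wx, wy, wz, jaw, ...]. A call has 1 to 20 rows; each row is the pose to reach, as a shift and turn from the pose commanded when the call began, along the tool's axes at that moment; what a row does not reach only later rows make up. A row lasts 1/10 s, in which the tool goes at most 50 mm and 8.59 degrees, less where a joint would pass 70% of its speed; a pose out of reach is approached as far as the arm can. A call with a gripper value outside its range is refused whole. The fingers move at their own pace and stop on an object; the grip force is fixed at half the most. Time passes only in rows, so rows that repeat a pose let the fingers close. It gives the time, the measured TCP pose, the force, the opening and the grip force at its end, in the units of the state.
- observe(): the state, without advancing time (a new reading comes with each control period).
- cams.camera(name): name is "side" or "top" or "wrist"; returns a dict with "color" (480x640x3 uint8, red, green, blue), "fx", "fy", "cx", "cy" (pixels), "k1" (the pictures are not rectified: a ray, as slopes to the right and down, at radius r is drawn at 1 + k1 r^2 times it, then the intrinsics apply), "R" (3x3) and "t" (3): a world point X has camera coordinates R X + t. Camera axes: x right, y down, z forward; pixel columns grow to the right and rows downward; lengths in mm; the calibration is good to about 2 mm. A picture is of the moment at which its call begins. There is no depth.
- bot.sign_off(): hands the job in; it is judged then, once.
Trained networks look in a picture, given as the dict that the camera call returned (one of the last four; its "shot" number tells which), for a name from the list of things; names that differ only in an ending like _2 or _b are one class to them, and where a whole thing is asked for, a point or a joint stands for the part that bears it (a point fixed in the world has none). Each returns a list of dicts, best first, with "score" (0 to 1); they miss things now and then, are a little off and sometimes report something else, mostly with a low value. They report only what shows in the picture. A call takes as long as a camera call. They do not tell look-alikes from the thing itself.
- finder.search_frame(query, picture): "xyz" ([x, y, z] in mm, in world coordinates, good to about 4 mm: the middle of the surface that is visible of it).
- finder.trace(query, picture): "mask" (480x640 bool, what is visible of it).
The state is a dict: "time_s": time; "qpos": joint angles; "joint_velocities": joint speeds; "joint_torque": joint torques, N m; "ee_pos": TCP position; "orientation": TCP orientation; "ft_force": force on the tool from outside, world axes, zero at the start; "moment": the same for the moment, N m; "gripper_width": opening from 0.0 (shut) to 1.0 (fully open); "grip_force": force on a finger pad.
Only numpy, scipy, OpenCV 4.12 (cv2) and the standard library are available. Lean on these libraries where they do the work, as an engineer would, in place of code of your own. Each camera call takes 0.05 s, during which the arm holds its last target. There are 200 camera calls.

## Working session

There is one attempt and no reset: what is moved stays moved. The work goes in short steps, Python scripts to look and compute and a tool call to move; the robot and the scene stay as the last step left them, time stands still between calls to the robot, and variables do not carry over. Pictures are saved under pics/ and viewed, at most 10 in all, crops included, and the job is handed in when it is done.

Besides the shell and the picture viewer there is one more tool, called as a command line: name --argument value ..., lists and objects as JSON in quotes. play_rows: Moves the arm, as the interface text tells. Its arguments: {"type":"object","properties":{"commands":{"type":"array","items":{"type":"number"}}},"required":["commands"]}

```bash
mkdir -p pics; cat > h.py <<'E'
import numpy as np, cv2
from workcell import observe, cams, bot, finder
from scipy.spatial.transform import Rotation as Ro
def save(p,n,crop=None):
    im=p["color"][:,:,::-1]
    if crop: im=cv2.resize(im[crop[1]:crop[3],crop[0]:crop[2]],None,fx=crop[4],fy=crop[4])
    cv2.imwrite("pics/"+n+".png",im)
def K(p): return np.array([[p["fx"],0,p["cx"]],[0,p["fy"],p["cy"]],[0,0,1.]])
def ray(p,uv):
    d=np.array([(uv[0]-p["cx"])/p["fx"],(uv[1]-p["cy"])/p["fy"]]); s=d.copy()
    for _ in range(20): s=d/(1+p["k1"]*(s@s))
    R=np.array(p["R"]);return -R.T@np.array(p["t"]), R.T@np.array([s[0],s[1],1])
def atz(p,uv,z):
    o,d=ray(p,uv); return o+d*(z-o[2])/d[2]
def proj(p,X):
    c=np.array(p["R"])@np.array(X,float)+np.array(p["t"]); s=c[:2]/c[2]; s=s*(1+p["k1"]*(s@s))
    return s*[p["fx"],p["fy"]]+[p["cx"],p["cy"]]
def tri(*pu):
    A=0;b=0
    for p,u in pu:
        o,d=ray(p,u);d=d/np.linalg.norm(d);M=np.eye(3)-np.outer(d,d);A=A+M;b=b+M@o
    return np.linalg.solve(A,b)
def cen(m): 
    y,x=np.nonzero(m); return np.array([x.mean(),y.mean()])
E
cat > a.py <<'E'
from h import *
np.set_printoptions(precision=1,suppress=True)
s=observe(); print({k:np.round(v,3) for k,v in s.items()})
for c in ["top","side","wrist"]:
    p=cams.camera(c); save(p,c+"0"); print(c,p["fx"],p["k1"],"pos",-np.array(p["R"]).T@p["t"])
    for q in ["guard_grip","mould_grip","mould","guard","station","bottle_a","can_opener"]:
        print(q,[(np.round(d["xyz"]).tolist(),round(d["score"],2)) for d in finder.search_frame(q,p)])
E
python3 a.py; python3 -c "
import cv2,numpy as np
a=[cv2.imread('pics/%s0.png'%c) for c in ['top','side']]
"
```

```text
{'time_s': np.float64(0.0), 'qpos': array([-1.3,  0.3,  1.5, -0. ,  1.3, -0.2]), 'joint_velocities': array([ 0.,  0., -0., -0., -0.,  0.]), 'joint_torque': array([  0. , -44.6, -29.1,  -0. ,   0. ,   0. ]), 'ee_pos': array([ 238.5, -495. ,  241.5]), 'orientation': array([-3.1, -0.7,  0. ]), 'ft_force': array([ 0.2, -0.4,  0.8]), 'moment': array([-0.,  0., -0.]), 'grip_force': np.float64(0.0), 'gripper_width': np.float64(1.002)}
top 459.097685224973 0.036164449691721244 pos [ 416.2   15.4 1110.9]
guard_grip [([586.0, -88.0, 106.0], 0.71)]
mould_grip [([479.0, 363.0, 14.0], 0.91), ([221.0, 344.0, 24.0], 0.62)]
mould [([218.0, 345.0, 25.0], 0.86), ([482.0, 363.0, 16.0], 0.83)]
guard [([583.0, -88.0, 103.0], 0.73)]
station [([583.0, -62.0, 107.0], 0.72), ([587.0, -83.0, 104.0], 0.29)]
bottle_a [([361.0, -312.0, 25.0], 0.95), ([638.0, -385.0, 20.0], 0.84), ([734.0, 290.0, 24.0], 0.57)]
can_opener []
side 624.9299698837162 -0.20696417319684446 pos [   1.6  917.4 1152.3]
guard_grip [([580.0, -80.0, 106.0], 0.83), ([631.0, -380.0, 23.0], 0.67)]
mould_grip [([212.0, 365.0, 19.0], 0.95), ([478.0, 375.0, 17.0], 0.88), ([580.0, -85.0, 103.0], 0.36)]
mould [([212.0, 363.0, 20.0], 0.88), ([472.0, 379.0, 13.0], 0.66)]
guard [([578.0, -86.0, 101.0], 0.74)]
station [([568.0, 0.0, 95.0], 0.68), ([579.0, -87.0, 103.0], 0.68), ([383.0, 192.0, 12.0], 0.24), ([634.0, -382.0, 23.0], 0.19)]
bottle_a [([729.0, 298.0, 20.0], 0.79), ([634.0, -378.0, 22.0], 0.76), ([389.0, -304.0, 24.0], 0.68), ([384.0, 192.0, 12.0], 0.58), ([471.0, 374.0, 13.0], 0.54)]
can_opener [([380.0, 192.0, 10.0], 0.7), ([569.0, 3.0, 96.0], 0.55)]
wrist 413.78453452863283 -0.019820093781978017 pos [ 309.  -462.2  374.4]
guard_grip []
mould_grip []
mould []
guard []
station []
bottle_a [([304.0, -328.0, 23.0], 0.86)]
can_opener []
```

View pics/top0.png

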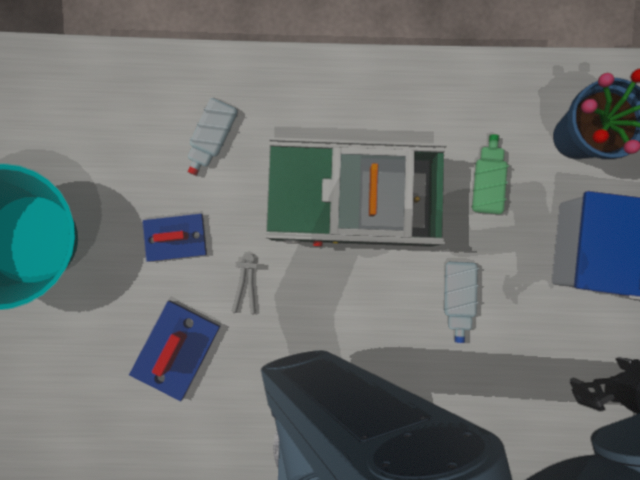

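View pics/side0.png

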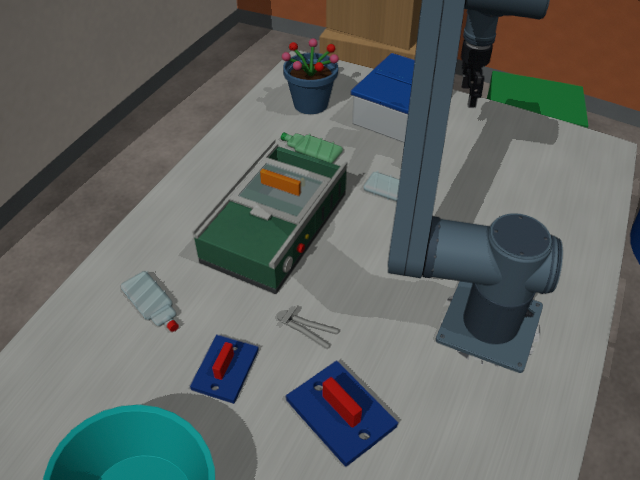

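Top view: the station spans cols 268–445, with the orange grip at (374,190) and the guard already partly open. The smaller plate is at (175,238) with its grip along y; the larger look-alike is at (175,350). The side view agrees. Next I'll measure accurately.

```bash
cat > b.py <<'E'
from h import *
np.set_printoptions(precision=1,suppress=True)
T=cams.camera("top");S=cams.camera("side")
def hsv(p): return cv2.cvtColor(p["color"],cv2.COLOR_RGB2HSV)
def blob(p,lo,hi,near):
    m=cv2.inRange(hsv(p),lo,hi); n,l,st,c=cv2.connectedComponentsWithStats(m)
    k=[i for i in range(1,n) if st[i,4]>40]; i=min(k,key=lambda i:np.hypot(*(c[i]-near))); return l==i,st[i],c[i]
def rect(m): return cv2.minAreaRect(np.argwhere(m)[:,::-1].astype(np.float32))
for nm,lo,hi,t,s,z in [("orange",(8,150,100),(22,255,255),(374,190),(280,181),148),("red",(0,150,80),(6,255,255),(168,237),(224,360),57),("blue",(105,120,40),(125,255,255),(190,250),(225,385),15)]:
    a,b=blob(T,lo,hi,t),blob(S,lo,hi,s)
    print(nm,a[1],b[1],"tri",tri((T,a[2]),(S,b[2])))
    r=rect(a[0]);bx=cv2.boxPoints(r)
    w=np.array([atz(T,q,z) for q in bx]);print(r,"box@z",w[:,:2].tolist(),"mean",w.mean(0),"sides",np.linalg.norm(w[1]-w[0]),np.linalg.norm(w[2]-w[1]))
    e=w[1]-w[0] if np.linalg.norm(w[1]-w[0])>np.linalg.norm(w[2]-w[1]) else w[2]-w[1]
    print("long axis ang from +y deg",np.degrees(np.arctan2(-e[0],e[1])))
save(T,"station",(255,125,455,255,4))
E
python3 b.py
```

```text
orange [369 164   9  51 328] [260 169  40  27 569] tri [590.9 -93.8 128. ]
((373.0516662597656, 189.0017852783203), (6.5822954177856445, 50.17707443237305), 1.9749339818954468) box@z [[533.4373357580099, -83.82146099311032], [640.3267239457215, -85.37563980687997], [640.1799919608197, -99.31836219290348], [533.3013348386028, -97.68676323999568]] mean [586.8 -91.6 148. ] sides 106.90068652225048 13.943494461902805
long axis ang from +y deg -90.83302574403079
red [154 232  30   9 174] [213 343  19  36 267] tri [483.7 370.1  43.7]
((168.37196350097656, 236.34754943847656), (6.29459810256958, 29.37479019165039), 83.6598129272461) box@z [[483.7311138549929, 399.29906317979015], [492.8715006693602, 333.39532160869976], [478.5484618679573, 331.20519285130416], [469.44534100006854, 397.0640357306407]] mean [481.1 365.2  57. ] sides 66.53457615544964 14.48951705476978
long axis ang from +y deg -172.10384948549597
blue [ 144  215   61   46 1777] [ 190  335   68   68 2250] tri [482.  370.7   4.5]
((173.756103515625, 237.3048858642578), (40.3075065612793, 58.63914108276367), 83.6598129272461) box@z [[519.9383472050467, 442.1463950365472], [539.1092367294358, 304.99573618255215], [443.62425958541064, 290.61842636170815], [424.93932275301165, 427.1682703708118]] mean [481.9 366.2  15. ] sides 138.4840287875871 96.56131677788753
long axis ang from +y deg -172.04276485678076
```

View pics/station.png

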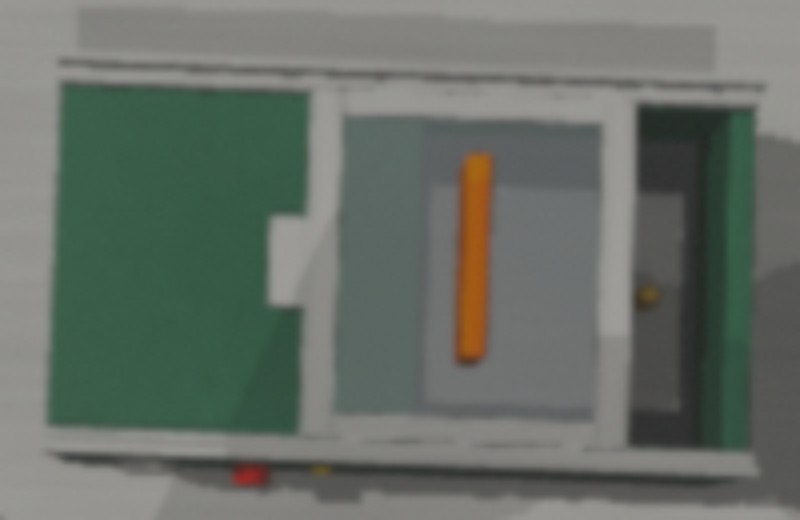

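```bash
cat >> h.py <<'E'
def go(target,a,s=None):
    "print tool-frame row from measured pose to world target (mm), tool down with tool-x heading a"
    s=s or observe(); R=Ro.from_rotvec(s["orientation"])
    d=R.inv().apply(np.array(target,float)-s["ee_pos"])/1000
    G=Ro.from_matrix(np.array([[np.cos(a),np.sin(a),0],[np.sin(a),-np.cos(a),0],[0,0,-1]]).T.reshape(3,3).T)
    w=(R.inv()*G).as_rotvec(); print("GO",np.round(d,4).tolist(),np.round(w,4).tolist())
def heading(s=None):
    s=s or observe(); x=Ro.from_rotvec(s["orientation"]).apply([1,0,0]); return np.arctan2(x[1],x[0])
def dopt(T,uvs,z): return np.array([atz(T,u,z) for u in uvs])
E
cat > c.py <<'E'
from h import *
np.set_printoptions(precision=3,suppress=True)
T=cams.camera("top")
c=np.array([(60,62),(765,88),(757,473),(47,455)])/4+[255,125]
w=dopt(T,c,116);print(w)
print("sides",[np.linalg.norm(w[i]-w[i-1]) for i in range(4)],"cen",w.mean(0))
for i,j in [(1,0),(2,3)]:
    e=w[j]-w[i];print("yaw",np.arctan2(-e[0],e[1]))
print(heading(),observe()["orientation"])
go((588,-92,200),-0.037);go((588,-92,131),-0.037)
E
python3 c.py
```

```text
[[ 693.71   133.076  116.   ]
 [ 688.819 -253.394  116.   ]
 [ 477.558 -251.389  116.   ]
 [ 477.661  133.487  116.   ]]
sides [np.float64(216.04981130186312), np.float64(386.50118445950426), np.float64(211.27130743458926), np.float64(384.87575352730136)] cen [584.437 -59.555 116.   ]
yaw -0.012654540913945427
yaw -0.0002682240753547861
0.44880643111985197 [3.063 0.699 0.   ]
GO [0.4898, -0.212, 0.0423] [0.0, -0.0, 0.4858]
GO [0.4898, -0.212, 0.1113] [0.0, -0.0, 0.4858]
```

play_rows --commands '[0.49,-0.212,0.042,0,0,0.46,-1,0.49,-0.212,0.042,0,0,0.46,-1,0.49,-0.212,0.042,0,0,0.46,-1,0.49,-0.212,0.042,0,0,0.46,-1,0.49,-0.212,0.042,0,0,0.46,-1,0.49,-0.212,0.042,0,0,0.46,-1,0.49,-0.212,0.042,0,0,0.46,-1,0.49,-0.212,0.042,0,0,0.46,-1,0.49,-0.212,0.042,0,0,0.46,-1,0.49,-0.212,0.042,0,0,0.46,-1,0.49,-0.212,0.042,0,0,0.46,-1,0.49,-0.212,0.042,0,0,0.46,-1,0.49,-0.212,0.042,0,0,0.46,-1,0.49,-0.212,0.042,0,0,0.46,-1,0.49,-0.212,0.042,0,0,0.46,-1]'

```text
time_s: 2.85
ee_pos: [587.5, -93.2, 200.5]
orientation: [3.141, -0.02, -0.0]
ft_force: [-0.1, -0.2, -0.3]
gripper_width: 0.999
grip_force: 0.0
```

```bash
cat > d.py <<'E'
from h import *
np.set_printoptions(precision=3,suppress=True)
s=observe();print(s["time_s"],s["ee_pos"],heading(s),s["ft_force"],s["qpos"])
p=cams.camera("wrist");save(p,"w1");R=np.array(p["R"]);print("campos",-R.T@p["t"],"axis",R[2])
m=cv2.inRange(cv2.cvtColor(p["color"],cv2.COLOR_RGB2HSV),(8,150,80),(22,255,255));r=cv2.minAreaRect(np.argwhere(m)[:,::-1].astype(np.float32));print(r)
w=dopt(p,cv2.boxPoints(r),148);print(w,w.mean(0))
E
python3 d.py
```

```text
2.85 [587.501 -93.225 200.548] -0.01301612528963945 [-0.114 -0.234 -0.306] [-0.345  0.368  1.485 -0.     1.288  1.239]
campos [665.587 -94.941 332.604] axis [-0.307  0.002 -0.952]
((355.447509765625, 280.67962646484375), (185.3473358154297, 204.5657958984375), 23.649017333984375)
[[ 556.237  -49.056  148.   ]
 [ 648.696  -92.319  148.   ]
 [ 613.929 -170.487  148.   ]
 [ 509.034 -137.414  148.   ]] [ 581.974 -112.319  148.   ]
```

View pics/w1.png

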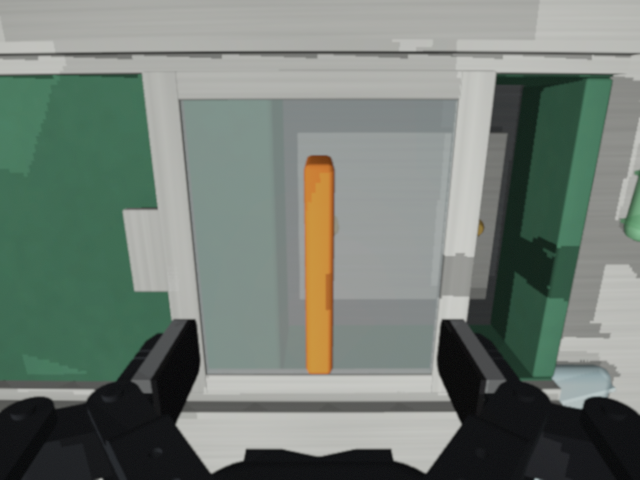

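The grip stands at cols 305–334, centred between the fingers. I'll descend and close.

play_rows --commands '[0,0,0.03,0,0,0,-1,0,0,0.055,0,0,0,-1,0,0,0.069,0,0,0,-1,0,0,0.069,0,0,0,-1,0,0,0.069,0,0,0,1,0,0,0.069,0,0,0,1,0,0,0.069,0,0,0,1,0,0,0.069,0,0,0,1,0,0,0.069,0,0,0,1,0,0,0.069,0,0,0,1,0,0,0.069,0,0,0,1,0,0,0.069,0,0,0,1,0,0,0.069,0,0,0,1,0,0,0.069,0,0,0,1]'

```text
time_s: 4.3
ee_pos: [588.5, -92.1, 132.1]
orientation: [3.141, -0.018, 0.002]
ft_force: [-1.5, -0.5, 5.0]
gripper_width: 0.151
grip_force: 59.6
```

Gripped (0.151 × 85 ≈ 13 mm). Next I'll slide it +y (tool −y), about 100 mm.

play_rows --commands '[0,-0.015,0,0,0,0,1,0,-0.03,0,0,0,0,1,0,-0.045,0,0,0,0,1,0,-0.06,0,0,0,0,1,0,-0.075,0,0,0,0,1,0,-0.09,0,0,0,0,1,0,-0.1,0,0,0,0,1,0,-0.105,0,0,0,0,1,0,-0.105,0,0,0,0,1]'

```text
time_s: 5.2
ee_pos: [589.8, 14.1, 132.1]
orientation: [-3.141, 0.016, -0.002]
ft_force: [-0.8, 1.7, 6.0]
gripper_width: 0.152
grip_force: 59.7
```

play_rows --commands '[0,-0.004,0,0,0,0,1,0,-0.008,0,0,0,0,1,0,-0.01,0,0,0,0,1,0,-0.01,0,0,0,0,1]'

```text
time_s: 5.6
ee_pos: [589.9, 23.1, 132.1]
orientation: [3.141, -0.017, 0.002]
ft_force: [-1.0, -0.3, 5.9]
gripper_width: 0.152
grip_force: 59.7
```

play_rows --commands '[0,-0.003,0,0,0,0,1,0,-0.005,0,0,0,0,1,0,-0.005,0,0,0,0,1]'

```text
time_s: 5.9
ee_pos: [590.0, 27.0, 132.1]
orientation: [3.139, -0.017, 0.002]
ft_force: [-0.9, -5.1, 6.3]
gripper_width: 0.156
grip_force: 59.8
```

play_rows --commands '[0,-0.003,0,0,0,0,1,0,-0.003,0,0,0,0,1]'

```text
time_s: 6.1
ee_pos: [589.9, 27.1, 132.1]
orientation: [3.135, -0.018, 0.001]
ft_force: [-3.2, -14.9, 4.7]
gripper_width: 0.151
grip_force: 59.9
```

play_rows --commands '[0,0.003,0,0,0,0,1,0,0.003,0,0,0,0,1,0,0.003,0,0,0,0,-1,0,0.003,0,0,0,0,-1,0,0.003,0,0,0,0,-1,0,0.003,0,0,0,0,-1,0,0.003,0,0,0,0,-1,0,0.003,0,0,0,0,-1,0,0.003,-0.05,0,0,0,-1,0,0.003,-0.09,0,0,0,-1,0,0.05,-0.12,0,0,0,-1,0,0.1,-0.12,0,0,0,-1,0,0.15,-0.12,0,0,0,-1,0,0.18,-0.12,0,0,0,-1,0,0.18,-0.12,0,0,0,-1,0,0.18,-0.12,0,0,0,-1,0,0.18,-0.12,0,0,0,-1]'

```text
time_s: 7.8
ee_pos: [587.4, -147.8, 251.2]
orientation: [-3.141, 0.017, 0.001]
ft_force: [0.1, 0.6, -0.1]
gripper_width: 1.0
grip_force: 0.0
```

```bash
cat > e.py <<'E'
from h import *
import sys
np.set_printoptions(precision=2,suppress=True)
s=observe();print(s["time_s"],s["ee_pos"],heading(s))
p=cams.camera("wrist");n=sys.argv[1];save(p,n)
np.savez(n,**{k:np.array(v) for k,v in p.items()})
E
python3 e.py w2; python3 - <<'E'
from h import *
T=cams.camera("top");np.savez("t2",**{k:np.array(v) for k,v in T.items()})
E
```

```text
7.8 [ 587.43 -147.81  251.18] -0.010532922904912144
```

View pics/w2.png

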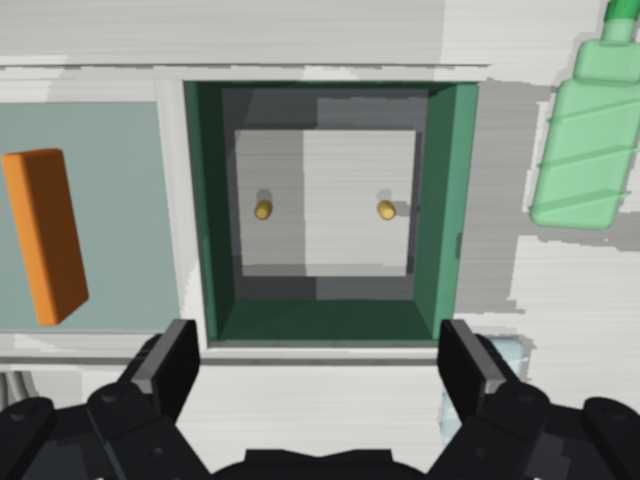

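Pins at about (263,211) and (387,211), guard still open. I'll turn to the placing heading and measure from there, so that camera bias cancels against the same view of the mould.

play_rows --commands '[0,0.007,0,0,0,-0.14,-1,0,0.007,0,0,0,-0.28,-1,0,0.007,0,0,0,-0.42,-1,0,0.007,0,0,0,-0.56,-1,0,0.007,0,0,0,-0.7,-1,0,0.007,0,0,0,-0.84,-1,0,0.007,0,0,0,-0.98,-1,0,0.007,0,0,0,-1.12,-1,0,0.007,0,0,0,-1.26,-1,0,0.007,0,0,0,-1.4,-1,0,0.007,0,0,0,-1.54,-1,0,0.007,0,0,0,-1.57,-1,0,0.007,0,0,0,-1.57,-1,0,0.007,0,0,0,-1.57,-1,0,0.007,0,0,0,-1.57,-1,0,0.007,0,0,0,-1.57,-1]'

```text
time_s: 9.5
ee_pos: [587.5, -155.6, 251.3]
orientation: [-2.235, -2.208, -0.0]
ft_force: [-0.7, 0.5, -0.1]
gripper_width: 1.002
grip_force: 0.0
```

```bash
python3 e.py w3; cat > f.py <<'E'
from h import *
import sys
np.set_printoptions(precision=2,suppress=True)
def L(n): return {k:v for k,v in np.load(n+".npz",allow_pickle=True).items()}
def pins(p):
    m=cv2.inRange(cv2.cvtColor(p["color"],cv2.COLOR_RGB2HSV),(15,90,60),(32,255,255))
    n,l,st,c=cv2.connectedComponentsWithStats(m);out=[]
    for i in range(1,n):
        if st[i,4]>60: out.append((st[i].tolist(),c[i]))
    return out
for n in ["w2","w3"]:
    p=L(n)
    for st,c in pins(p): print(n,st,c,atz(p,c,42))
E
python3 f.py
```

```text
9.5 [ 587.47 -155.64  251.32] 1.5587194602217553
w2 [1, 156, 52, 168, 2515] [ 26.04 235.93] [564.21 105.27  42.  ]
w2 [255, 200, 17, 19, 237] [263.1  209.27] [ 585.41 -102.6    42.  ]
w2 [378, 201, 17, 18, 238] [385.74 209.58] [ 584.01 -206.25   42.  ]
w3 [307, 133, 16, 17, 209] [314.83 140.63] [ 584.97 -102.47   42.  ]
w3 [309, 252, 14, 20, 236] [315.12 261.42] [ 583.71 -206.11   42.  ]
```

View pics/w3.png

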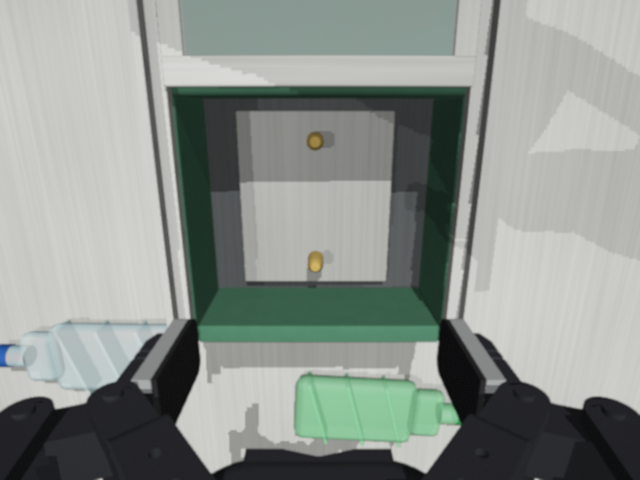

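Pins are 103.6 mm apart (104 expected), midpoint (584.4, −154.3), station yaw −0.0125. Now on to the mould.

```bash
python3 -c "
from h import *
go((482,366,251),1.71)"
```

```text
GO [0.5204, -0.1118, 0.0003] [0.0, -0.0, -0.1513]
```

play_rows --commands '[0.52,-0.112,0,0,0,-0.15,-1,0.52,-0.112,0,0,0,-0.15,-1,0.52,-0.112,0,0,0,-0.15,-1,0.52,-0.112,0,0,0,-0.15,-1,0.52,-0.112,0,0,0,-0.15,-1,0.52,-0.112,0,0,0,-0.15,-1,0.52,-0.112,0,0,0,-0.15,-1,0.52,-0.112,0,0,0,-0.15,-1,0.52,-0.112,0,0,0,-0.15,-1,0.52,-0.112,0,0,0,-0.15,-1,0.52,-0.112,0,0,0,-0.15,-1,0.52,-0.112,0,0,0,-0.15,-1,0.52,-0.112,0,0,0,-0.15,-1,0.52,-0.112,0,0,0,-0.15,-1,0.52,-0.112,0,0,0,-0.15,-1,0.52,-0.112,0,0,0,-0.15,-1]'

```text
time_s: 11.15
ee_pos: [482.2, 364.2, 251.5]
orientation: [2.065, 2.367, 0.0]
ft_force: [-0.4, -0.3, 0.1]
gripper_width: 0.999
grip_force: 0.0
```

```bash
python3 e.py w4
```

```text
11.15 [482.25 364.22 251.47] 1.7068776915464157
```

View pics/w4.png

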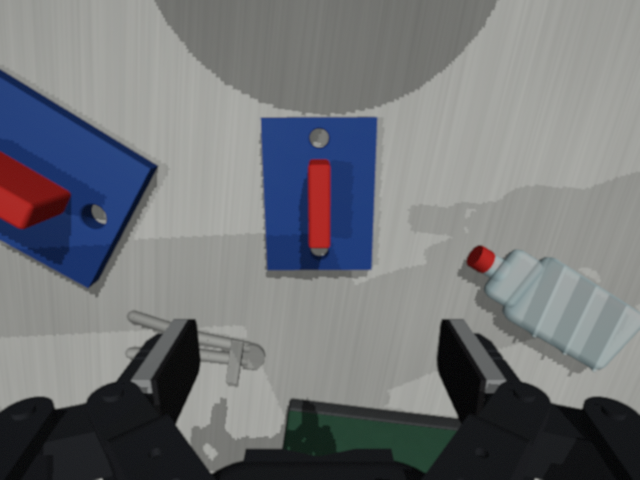

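The smaller plate lies centred: outline from (262,117) to (375,268), holes at (319,138) and (319,250). The other bodies are clear of it.

```bash
cat > g.py <<'E'
from f import L
from h import *
p=L("w4");h=cv2.cvtColor(p["color"],cv2.COLOR_RGB2HSV)
m=cv2.inRange(h,(105,120,40),(128,255,255))|cv2.inRange(h,(0,150,80),(6,255,255))
m[:,:200]=0;m[:,430:]=0;m[300:]=0
n,l,st,c=cv2.connectedComponentsWithStats(m);i=1+np.argmax(st[1:,4]);m=(l==i).astype(np.uint8)
k=cv2.findContours(m,0,1)[0][0]; print(st[i])
# side lines fit
pts=k[:,0,:].astype(float); x0,y0,w,hh,_=st[i]
def fit(sel): 
    W=dopt(p,pts[sel],15)[:,:2]; c=W.mean(0);u=np.linalg.svd(W-c)[2][0];return c,u
ys=(pts[:,1]>y0+15)&(pts[:,1]<y0+hh-15);xs=(pts[:,0]>x0+20)&(pts[:,0]<x0+w-20)
F=[fit(ys&(pts[:,0]<320)),fit(ys&(pts[:,0]>320)),fit(xs&(pts[:,1]<200)),fit(xs&(pts[:,1]>200))]
for c,u in F: print(c,u,np.arctan2(u[1],u[0]))
X=lambda a,b: a[0]+a[1]*np.linalg.solve(np.c_[a[1],-b[1]],b[0]-a[0])[0]
C=np.array([X(F[0],F[2]),X(F[1],F[2]),X(F[1],F[3]),X(F[0],F[3])]);print(C,C.mean(0))
print([np.linalg.norm(C[i]-C[i-1]) for i in range(4)])
e=(C[0]+C[1]-C[2]-C[3])/2;print("yaw",np.arctan2(-e[0],e[1]))
r=cv2.inRange(h,(0,150,80),(6,255,255));r[:,:290]=0;r[:,350:]=0;r[270:]=0
q=cv2.minAreaRect(np.argwhere(r)[:,::-1].astype(np.float32));print("red",q,dopt(p,cv2.boxPoints(q),57))
u=[319,138];print("hole",atz(p,u,15))
go((C.mean(0)[0],C.mean(0)[1],33),np.arctan2(e[1],e[0]))
E
python3 g.py|grep -v "^w[23]"
```

```text
[  262   118   114   152 13964]
[433.29 361.03] [ 0.14 -0.99] -1.432609832394134
[529.84 374.25] [-0.14  0.99] 1.7084295635965967
[472.8  433.72] [-0.99 -0.14] -3.005595206812964
[491.62 296.86] [0.99 0.13] 0.13479900811134776
[[424.11 427.06]
 [520.69 440.27]
 [539.66 303.37]
 [443.13 290.28]] [481.9  365.25]
[np.float64(138.08869064965128), np.float64(97.48525278877291), np.float64(138.2052835214027), np.float64(97.40911498554769)]
yaw 0.13790974886706422
red ((318.5, 204.0), (86.0, 19.0), 90.0) [[469.27 401.59  57.  ]
 [483.96 403.6   57.  ]
 [494.07 333.52  57.  ]
 [478.4  331.37  57.  ]]
hole [475.07 417.22  15.  ]
GO [0.0009, -0.0002, 0.2185] [0.0002, 0.0, -0.0016]
```

play_rows --commands '[0.001,0,0.05,0,0,-0.002,-1,0.001,0,0.1,0,0,-0.002,-1,0.001,0,0.15,0,0,-0.002,-1,0.001,0,0.18,0,0,-0.002,-1,0.001,0,0.2,0,0,-0.002,-1,0.001,0,0.21,0,0,-0.002,-1,0.001,0,0.217,0,0,-0.002,-1,0.001,0,0.217,0,0,-0.002,-1,0.001,0,0.217,0,0,-0.002,1,0.001,0,0.217,0,0,-0.002,1,0.001,0,0.217,0,0,-0.002,1,0.001,0,0.217,0,0,-0.002,1,0.001,0,0.217,0,0,-0.002,1,0.001,0,0.217,0,0,-0.002,1,0.001,0,0.217,0,0,-0.002,1,0.001,0,0.217,0,0,-0.002,1,0.001,0,0.217,0,0,-0.002,1,0.001,0,0.217,0,0,-0.002,1]'

```text
time_s: 13.0
ee_pos: [482.1, 366.7, 35.0]
orientation: [2.06, 2.371, 0.002]
ft_force: [-0.3, -0.4, 5.6]
gripper_width: 0.199
grip_force: 59.9
```

Gripped at 17 mm opening, with the plate centre 1.4 mm behind the TCP along tool x. I'll lift straight up.

play_rows --commands '[0,0,-0.005,0,0,0,1,0,0,-0.015,0,0,0,1,0,0,-0.035,0,0,0,1,0,0,-0.065,0,0,0,1,0,0,-0.1,0,0,0,1,0,0,-0.135,0,0,0,1,0,0,-0.17,0,0,0,1,0,0,-0.2,0,0,0,1,0,0,-0.215,0,0,0,1,0,0,-0.215,0,0,0,1,0,0,-0.215,0,0,0,1]'

```text
time_s: 14.1
ee_pos: [480.8, 366.1, 248.4]
orientation: [-2.06, -2.371, 0.003]
ft_force: [-0.3, 0.3, -6.0]
gripper_width: 0.198
grip_force: 59.3
```

```bash
python3 -c "
from h import *
s=observe();print(s['ee_pos'],heading(s),s['orientation'],s['ft_force'],s['moment'])
go((584.7,-152.9,250),1.5583)"; python3 e.py w5
```

```text
[480.82192001 366.05125851 248.42086892] 1.7108590756381918 [-2.06011671 -2.37093678  0.00250817] [-0.33448034  0.30386354 -6.00611572] [ 0.00043858  0.02602609 -0.04492989]
GO [-0.5284, 0.0304, -0.0013] [-0.0016, 0.0007, 0.1526]
14.1 [480.82 366.05 248.42] 1.7108590756381918
```

play_rows --commands '[-0.011,0.001,0,0,0,0.003,1,-0.037,0.002,0,0,0,0.01,1,-0.069,0.004,0,0,0,0.02,1,-0.106,0.006,0,0,0,0.03,1,-0.143,0.008,0,0,0,0.041,1,-0.18,0.01,0,0,0,0.052,1,-0.217,0.012,0,0,0,0.063,1,-0.254,0.015,0,0,0,0.074,1,-0.291,0.017,0,0,0,0.085,1,-0.328,0.019,0,0,0,0.096,1,-0.365,0.021,0,0,0,0.106,1,-0.402,0.023,0,0,0,0.117,1,-0.438,0.025,0,0,0,0.127,1,-0.47,0.027,0,0,0,0.137,1,-0.497,0.029,0,0,0,0.145,1,-0.518,0.03,0,0,0,0.15,1,-0.528,0.03,0,0,0,0.153,1,-0.528,0.03,0,0,0,0.153,1,-0.528,0.03,0,0,0,0.153,1]'

```text
time_s: 16.05
ee_pos: [584.5, -151.3, 248.9]
orientation: [-2.234, -2.206, -0.0]
ft_force: [-0.3, -0.4, -5.0]
gripper_width: 0.202
grip_force: 59.1
```

```bash
python3 e.py w6; python3 -c "
from h import *
go((584.7,-152.9,100),1.5583)
p=cams.camera('wrist')
a=cv2.imread('pics/w5.png');b=cv2.imread('pics/w6.png')
cv2.imwrite('pics/w56.png',np.hstack([a[:400,120:520],b[:400,120:520]]))"
```

```text
16.05 [ 584.51 -151.29  248.92] 1.5580924188403293
GO [-0.0021, 0.0002, 0.1491] [-0.0007, -0.0011, 0.0005]
```

View pics/w56.png

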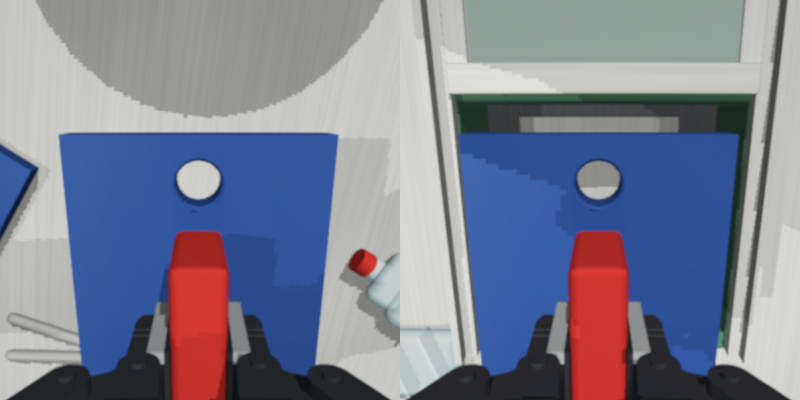

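Plate held straight, hole at px (318,181). I'll check its in-hand position.

```bash
python3 -c "
from f import L
from h import *
p=L('w6');h=cv2.cvtColor(p['color'],cv2.COLOR_RGB2HSV)
m=cv2.inRange(h,(100,110,30),(130,255,255));roi=255-m[150:218,285:352]
n,l,st,c=cv2.connectedComponentsWithStats(roi);i=1+np.argmax(st[1:,4]);print(st[i])
x,y,w,hh=st[i][:4];W=lambda u:atz(p,u,248.9-35+15)
# rim: left/right extremes, top extreme
print(W((285+x,180)),W((285+x+w-1,180)),W((318.5,150+y)),W((318.5,150+y+hh-1)))
hole=W((285+x+(w-1)/2,180)) 
for yy in (134,): print('edge +y',W((318,yy)), 'corners',W((179,133)),W((457,133)))
"|grep -v ^w[23]
```

```text
[  11   10   45   40 1399]
[576.56 -98.52 228.9 ] [592.79 -98.73 228.9 ] [584.95 -91.34 228.9 ] [ 584.77 -105.75  228.9 ]
edge +y [584.89 -82.16 228.9 ] corners [535.21 -81.1  228.9 ] [634.54 -82.36 228.9 ]
```

play_rows --commands '[-0.002,0,0.01,0,0,0,1,-0.002,0,0.03,0,0,0,1,-0.002,0,0.055,0,0,0,1,-0.002,0,0.08,0,0,0,1,-0.002,0,0.105,0,0,0,1,-0.002,0,0.125,0,0,0,1,-0.002,0,0.14,0,0,0,1,-0.002,0,0.15,0,0,0,1,-0.002,0,0.153,0,0,0,1,-0.002,0,0.153,0,0,0,1,-0.002,0,0.153,0,0,0,1]'

```text
time_s: 17.25
ee_pos: [585.5, -154.4, 97.2]
orientation: [2.234, 2.206, 0.001]
ft_force: [-0.0, -0.5, -5.1]
gripper_width: 0.203
grip_force: 58.9
```

```bash
python3 -c "
from h import *
s=observe();print(s['ee_pos'],heading(s),s['ft_force'],s['moment'])
go((584.7,-153.2,80),1.5583)"
```

```text
[ 585.53513091 -154.44187545   97.20815469] 1.5579841511537043 [-0.03455032 -0.48176552 -5.11500046] [ 0.04245905 -0.04869624  0.0204909 ]
GO [0.0012, -0.0009, 0.0172] [0.0016, 0.0007, -0.0003]
```

```bash
cat > n.py <<'E'
from h import *
np.set_printoptions(precision=2,suppress=True)
E=[];C=[];H=[]
for _ in range(10):
    p=cams.camera("wrist");s=observe();E.append(s["ee_pos"]);C.append(-np.array(p["R"]).T@p["t"]);H.append(heading(s))
E=np.array(E);C=np.array(C);print("ee",E.mean(0),E.std(0),"cam",C.mean(0),C.std(0),"rel",(C-E).mean(0),"head",np.mean(H),np.std(H),s["ft_force"])
E
python3 n.py; python3 -c "
from f import L
from h import *
for n in ['w2','w3','w4','w5','w6']:
    p=L(n);print(n,-p['R'].T@p['t'])"|grep -v '^w[23] \[[0-9]*,'
```

```text
ee [ 585.22 -154.42   96.91] [0.24 0.08 0.35] cam [585.72 -76.57 229.  ] [0.16 0.04 0.29] rel [  0.5   77.85 132.1 ] head 1.5578003976264694 7.71833447438025e-05 [ 0.    0.37 -6.24]
w2 [ 665.57 -149.48  383.22]
w3 [587.98 -77.85 383.39]
w4 [471.14 441.31 383.53]
w5 [469.65 443.18 380.44]
w6 [585.22 -73.67 381.1 ]
```

play_rows --commands '[0.001,-0.0005,0.002,0,0,0,1,0.001,-0.0005,0.005,0,0,0,1,0.001,-0.0005,0.007,0,0,0,1,0.001,-0.0005,0.009,0,0,0,1,0.001,-0.0005,0.01,0,0,0,1,0.001,-0.0005,0.011,0,0,0,1,0.001,-0.0005,0.012,0,0,0,1,0.001,-0.0005,0.012,0,0,0,1]'

```text
time_s: 18.55
ee_pos: [584.4, -153.2, 84.2]
orientation: [-2.236, -2.207, 0.0]
ft_force: [-0.1, -0.6, -5.7]
gripper_width: 0.2
grip_force: 59.0
```

```bash
python3 n.py
```

```text
ee [ 584.46 -153.27   84.38] [0.02 0.01 0.04] cam [585.02 -75.48 216.41] [0.02 0.01 0.07] rel [  0.56  77.79 132.03] head 1.5577979526012915 3.153741784818818e-05 [-0.41  0.44 -6.03]
```

No contact with the pins' tapers so far. I'll go on slowly.

play_rows --commands '[0,0,0.001,0,0,0,1,0,0,0.002,0,0,0,1,0,0,0.003,0,0,0,1,0,0,0.004,0,0,0,1,0,0,0.005,0,0,0,1,0,0,0.006,0,0,0,1,0,0,0.006,0,0,0,1]'

```text
time_s: 19.75
ee_pos: [584.3, -153.2, 78.1]
orientation: [-2.236, -2.207, 0.0]
ft_force: [0.3, -0.3, -6.1]
gripper_width: 0.202
grip_force: 59.0
```

play_rows --commands '[0,0,0.002,0,0,0,1,0,0,0.004,0,0,0,1,0,0,0.006,0,0,0,1,0,0,0.008,0,0,0,1,0,0,0.009,0,0,0,1,0,0,0.01,0,0,0,1,0,0,0.011,0,0,0,1,0,0,0.011,0,0,0,1]'

```text
time_s: 20.55
ee_pos: [584.4, -153.2, 67.2]
orientation: [-2.236, -2.207, 0.0]
ft_force: [-0.8, -0.2, -5.4]
gripper_width: 0.204
grip_force: 59.0
```

play_rows --commands '[0,0,0.0005,0,0,0,1,0,0,0.001,0,0,0,1,0,0,0.0015,0,0,0,1,0,0,0.002,0,0,0,1,0,0,0.002,0,0,0,1]'

```text
time_s: 21.05
ee_pos: [584.4, -153.2, 65.2]
orientation: [-2.236, -2.207, 0.0]
ft_force: [0.3, 0.0, -5.0]
gripper_width: 0.201
grip_force: 59.0
```

play_rows --commands '[0,0,0.0005,0,0,0,1,0,0,0.001,0,0,0,1,0,0,0.001,0,0,0,1,0,0,0.001,0,0,0,1]'

```text
time_s: 21.45
ee_pos: [584.5, -153.3, 65.0]
orientation: [2.235, 2.207, 0.0]
ft_force: [-3.9, 0.8, 3.3]
gripper_width: 0.202
grip_force: 60.4
```

Bed contact: the weight has been taken up at z = 65. I'll release and rise.

play_rows --commands '[0,0,0,0,0,0,1,0,0,0,0,0,0,-1,0,0,0,0,0,0,-1,0,0,0,0,0,0,-1,0,0,0,0,0,0,-1,0,0,0,0,0,0,-1,0,0,0,0,0,0,-1,0,0,0,0,0,0,-1,0,0,-0.02,0,0,0,-1,0,0,-0.06,0,0,0,-1,0,0,-0.11,0,0,0,-1,0,0,-0.16,0,0,0,-1,0,0,-0.185,0,0,0,-1,0,0,-0.185,0,0,0,-1,0,0,-0.185,0,0,0,-1]'

```text
time_s: 22.95
ee_pos: [584.4, -153.2, 249.6]
orientation: [2.235, 2.206, 0.001]
ft_force: [0.6, 0.0, -1.1]
gripper_width: 0.999
grip_force: 0.0
```

```bash
python3 e.py w7; python3 n.py; python3 -c "
from h import *
go((590,24,251),-0.0125);go((590,-100,251),-0.0125)"
```

```text
22.95 [ 584.4  -153.22  249.57] 1.5578239854051061
ee [ 583.94 -153.06  248.01] [0.33 0.15 0.63] cam [584.76 -75.38 380.06] [0.19 0.08 0.51] rel [  0.82  77.68 132.05] head 1.5577557409743616 1.7804853936185748e-05 [ 0.6  -0.5  -0.46]
GO [0.1773, 0.0033, -0.0019] [-0.0005, 0.0002, 1.5703]
GO [0.0533, 0.0049, -0.002] [-0.0005, 0.0002, 1.5703]
```

View pics/w7.png

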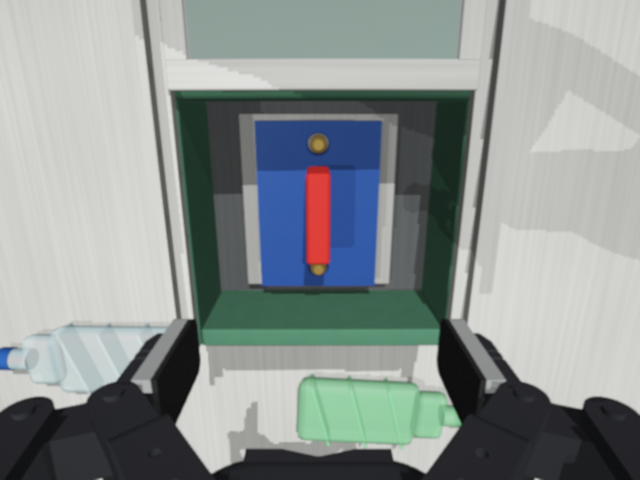

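The plate sits on the bed with both pins showing in the holes, (318,143) and (318,268). Now I'll return to the guard grip.

play_rows --commands '[0.02,0.003,0,0,0,0.14,-1,0.04,0.003,0,0,0,0.28,-1,0.06,0.003,0,0,0,0.42,-1,0.08,0.003,0,0,0,0.56,-1,0.1,0.003,0,0,0,0.7,-1,0.12,0.003,0,0,0,0.84,-1,0.14,0.003,0,0,0,0.98,-1,0.16,0.003,0,0,0,1.12,-1,0.179,0.003,0,0,0,1.26,-1,0.179,0.003,0,0,0,1.4,-1,0.179,0.003,0,0,0,1.54,-1,0.179,0.003,0,0,0,1.57,-1,0.179,0.003,0,0,0,1.57,-1,0.179,0.003,0,0,0,1.57,-1,0.179,0.003,0,0,0,1.57,-1]'

```text
time_s: 25.0
ee_pos: [589.8, 25.5, 249.3]
orientation: [-3.142, 0.017, -0.0]
ft_force: [-0.4, -0.2, 0.3]
gripper_width: 0.998
grip_force: 0.0
```

```bash
python3 n.py; python3 -c "
from h import *
go((589.5,26,131),-0.0125)"
```

```text
ee [589.75  25.61 249.3 ] [0.01 0.07 0.01] cam [667.83  23.94 381.36] [0.   0.03 0.  ] rel [ 78.08  -1.66 132.06] head -0.0118274119281466 0.0002782751718532742 [-0.13 -0.53  0.19]
GO [-0.0003, -0.0003, 0.1183] [-0.0, -0.0, 0.0004]
```

play_rows --commands '[0,0,0.04,0,0,0,-1,0,0,0.075,0,0,0,-1,0,0,0.1,0,0,0,-1,0,0,0.117,0,0,0,-1,0,0,0.117,0,0,0,-1,0,0,0.117,0,0,0,1,0,0,0.117,0,0,0,1,0,0,0.117,0,0,0,1,0,0,0.117,0,0,0,1,0,0,0.117,0,0,0,1,0,0,0.117,0,0,0,1,0,0,0.117,0,0,0,1,0,0,0.117,0,0,0,1,0,0,0.117,0,0,0,1]'

```text
time_s: 26.9
ee_pos: [590.1, 25.7, 133.2]
orientation: [3.141, -0.019, 0.002]
ft_force: [-1.5, 0.9, 5.3]
gripper_width: 0.153
grip_force: 59.4
```

play_rows --commands '[0,0.01,0,0,0,0,1,0,0.025,0,0,0,0,1,0,0.04,0,0,0,0,1,0,0.055,0,0,0,0,1,0,0.07,0,0,0,0,1,0,0.085,0,0,0,0,1,0,0.1,0,0,0,0,1,0,0.115,0,0,0,0,1,0,0.13,0,0,0,0,1,0,0.145,0,0,0,0,1,0,0.155,0,0,0,0,1,0,0.16,0,0,0,0,1,0,0.16,0,0,0,0,1,0,0.16,0,0,0,0,1]'

```text
time_s: 28.3
ee_pos: [588.1, -135.4, 133.2]
orientation: [3.14, -0.02, 0.002]
ft_force: [-0.6, -2.6, 4.8]
gripper_width: 0.155
grip_force: 59.5
```

Remaining travel is about 17.5 mm, through the catch.

play_rows --commands '[0,0.004,0,0,0,0,1,0,0.008,0,0,0,0,1,0,0.011,0,0,0,0,1,0,0.014,0,0,0,0,1,0,0.016,0,0,0,0,1,0,0.017,0,0,0,0,1,0,0.017,0,0,0,0,1,0,0.017,0,0,0,0,1]'

```text
time_s: 29.1
ee_pos: [587.9, -150.8, 133.2]
orientation: [-3.141, 0.019, -0.002]
ft_force: [-0.6, 2.6, 6.2]
gripper_width: 0.15
grip_force: 59.7
```

play_rows --commands '[0,0.001,0,0,0,0,1,0,0.002,0,0,0,0,1,0,0.002,0,0,0,0,1,0,0.002,0,0,0,0,1]'

```text
time_s: 29.5
ee_pos: [587.9, -153.1, 133.2]
orientation: [-3.142, 0.019, -0.002]
ft_force: [-1.1, 2.6, 5.1]
gripper_width: 0.145
grip_force: 59.7
```

play_rows --commands '[0,0.001,0,0,0,0,1,0,0.002,0,0,0,0,1,0,0.003,0,0,0,0,1,0,0.003,0,0,0,0,1]'

```text
time_s: 29.9
ee_pos: [587.9, -153.2, 133.2]
orientation: [-3.137, 0.018, -0.001]
ft_force: [-0.3, 11.1, 7.8]
gripper_width: 0.153
grip_force: 60.0
```

Hard stop at 180.3 mm of travel, so the guard is shut. I'll ease off, open and rise.

play_rows --commands '[0,-0.002,0,0,0,0,1,0,-0.002,0,0,0,0,-1,0,-0.002,0,0,0,0,-1,0,-0.002,0,0,0,0,-1,0,-0.002,0,0,0,0,-1,0,-0.002,0,0,0,0,-1,0,-0.002,0,0,0,0,-1,0,-0.002,0,0,0,0,-1,0,-0.002,-0.04,0,0,0,-1,0,-0.002,-0.08,0,0,0,-1,0,-0.002,-0.12,0,0,0,-1,0,-0.002,-0.12,0,0,0,-1,0,-0.002,-0.12,0,0,0,-1]'

```text
time_s: 31.2
ee_pos: [588.0, -154.5, 253.5]
orientation: [3.14, -0.019, 0.004]
ft_force: [-0.8, -0.3, -0.9]
gripper_width: 0.999
grip_force: 0.0
```

```bash
python3 e.py w8; sed -i 's/^save(T,"station.*$//' b.py; python3 - <<'E'
from h import *
T=cams.camera("top");save(T,"top8",(255,125,455,255,4))
E
```

```text
31.2 [ 588.   -154.5   253.53] -0.012175944501775253
```

View pics/w8.png

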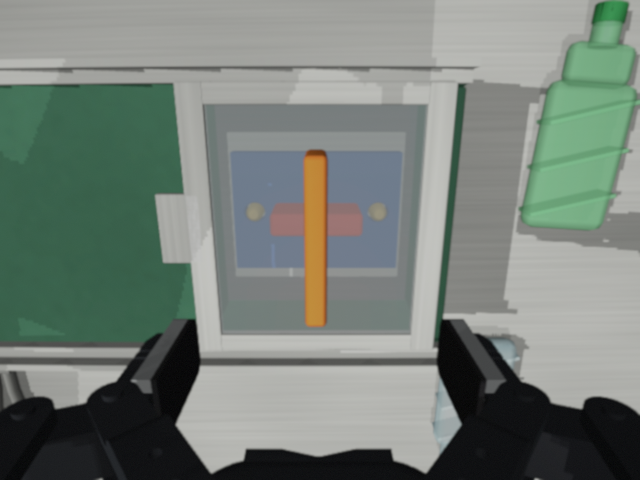

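The guard covers the well, with its grip at col 315. The plate shows under it with a pin in each hole, at (255,211) and (378,211). One check of the grip's position, then I'll hand in.

```bash
python3 - <<'E'
from f import L
from h import *
p=L("w8");print(atz(p,(315.5,240),148))
y=atz(p,(315.5,240),148)[1]
if y<-150: print(bot.sign_off())
E
```

```text
w2 [1, 156, 52, 168, 2515] [ 26.04 235.93] [564.21 105.27  42.  ]
w2 [255, 200, 17, 19, 237] [263.1  209.27] [ 585.41 -102.6    42.  ]
w2 [378, 201, 17, 18, 238] [385.74 209.58] [ 584.01 -206.25   42.  ]
w3 [307, 133, 16, 17, 209] [314.83 140.63] [ 584.97 -102.47   42.  ]
w3 [309, 252, 14, 20, 236] [315.12 261.42] [ 583.71 -206.11   42.  ]
[ 591.31 -154.32  148.  ]
the job is handed in; nothing more can be done
None
```

I handed the job in at about 31 s: the guard was opened to its stop, the small mould plate was set on both pins and released, and the guard was pushed shut to its hard stop. I did not see the judge's verdict or feel a separate catch snap.

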